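Switch off the contact grill and bolt its lid for storage

ROBOT

A 7-joint arm with a two-finger parallel gripper is mounted at the origin on a cart in front of the work surface, level with it; the furniture and walls round the work are solid. World frame = base frame: x ahead of the robot, y to its left, z up, the work surface at z = 0. Lengths are in m, angles in rad, forces in N, time in s.
With the tool pointing down it reaches from about 0.4 to 0.85 m from the base axis. Payload 10.4 kg.
Tool frame: the origin (TCP) lies between the finger pads; the fingertips stand 19 mm ahead of it and the grasp point (between the pads) is the TCP (manip.tips_ahead is the distance from the TCP to the fingertips, in m); z points along the fingers, y is the line along which they close (so a half turn about z gives the same grasp; the last joint's range is limited). The gripper opens to 85 mm and grips with 20 to 120 N. Pads are 22 mm wide; open, the fingers measure 114 mm over their backs; the gripper's body (76 mm by 85 mm) begins 54 mm behind the grasp point. The pads swing forward as they close: fully open they stand 13 mm farther back than shut.
Start: joints at [-1.35, 0.332, -0.065, 1.46, 0.022, 1.35, -0.088], TCP at [0.151, 0.607, 0.25] pointing down, gripper open.
Joint ranges: [-2.6, 2.6], [-0.5, 2.12], [-1.47, 1.34], [0.16, 2.42], [-1.27, 4.41], [0.06, 2.06], [-2.6, 2.6]. Speed limits (rad/s): [2.22, 2.22, 2.79, 2.79, 3.14, 3.14, 3.14].

INTERFACE

Orientations are given as a unit quaternion [x, y, z, w].
In Python, from workcell import manip, viewer gives the robot as it stands.
- The arm moves only by the tool arm_command, never from a script. Its argument "series" is text: rows parted by semicolons, each of 5 numbers parted by spaces: the closure, from 0 (fully open) to 1 (shut), then the shift along the tool's x, y, z normalised to -1 to 1, where 1 is 0.4 m, then the turn about the tool's z normalised to -1 to 1, where 1 is 180 degrees. In form: jaw tx ty tz spin; .... A call has exactly 10 rows; each row shifts and turns the commanded pose from where the row before left it, along the tool's axes as they then stand; what a row does not reach is not made up. A row lasts 1/8 s, in which the tool goes at most 62.5 mm and 10.7 degrees, less where a joint would pass 70% of its speed; a pose out of reach is approached as far as the arm can. A call with a number of a shift or a turn outside -1 to 1 is refused whole. A call with a gripper value outside its range is refused whole. The fingers move at their own pace and stop on an object; "newtons" is the grip in N (left out, the last holds). Time passes only in rows, so rows that do not move let the fingers close, or fill a call up. It gives the time, the measured TCP pose, the force, the opening and the grip force at its end, in the units of the state.
- manip.get_obs(): the state, without advancing time (a new reading comes with each control period).
- viewer.camera(name): name is "scene" or "top" or "wrist"; returns a dict with "pixels" (400x640x3 uint8, red, green, blue), "intrinsics" (3x3 intrinsics, pixels), "extrinsics" (4x4, takes a point from world to camera coordinates). Camera axes: x right, y up, looking along -z (the intrinsics and any distortion apply to the point x, -y, -z); pixel columns grow to the right and rows downward; lengths in m; the calibration is good to about 2 mm. A picture is of the moment at which its call begins. There is no depth.
- manip.hand_in(): hands the job in; it is judged then, once.
The state is a dict: "clock": time; "joint_pos": joint angles; "joint_velocities": joint speeds; "tau": joint torques, N m; "position": TCP position; "ee_rot": TCP orientation; "ft_force": force on the tool from outside, world axes, zero at the start; "torque": the same for the moment, N m; "grip_width": opening from 0.0 (shut) to 1.0 (fully open); "grasp_force": force on a finger pad.
Only numpy, scipy, OpenCV 4.12 (cv2) and the standard library are available. Lean on these libraries where they do the work, as an engineer would, in place of code of your own. Each camera call takes 0.05 s, during which the arm holds its last target. There are 200 camera calls.

TASK

The sandwich grill is finished with and is to be stored on edge. Turn the thermostat knob on its lid anticlockwise (seen from above) all the way to off, and slide the lid lock on the other side of the lid forward to its end stop, so that the flat bolt passes right through the keeper eye on the front of the base. Either may be done first; leave the lid shut and do not push the mug or the jar beside it about.

Things in the scene. Friction and masses are not known exactly. Their poses are not given: they have to be found in the camera images.
- grill: Base of a contact (panini) grill with an aluminium-topped lid, 270 x 320 mm, 95 mm high to the flat top of the closed lid, standing firmly (it does not move). Origin under the middle of the base; x points to the back (hinge side), y to its left, z up; its front, with the black bar handle, faces the robot roughly. Knob at the right of the lid, lock at the left.
- lid (a joint): Lid hinge at the rear: 0 shut, grows as the front is lifted; it falls shut by its weight.
- thermostat (a joint): Black round thermostat knob, skirt 62 mm across, on the right of the lid, 70 mm ahead of and 95 mm to the right of the grill's origin: 0 = off (hard stop), grows clockwise seen from above to 1.75 rad (hottest). It stays where it is left (friction 0.06 N m).
- knob_grip (a point): Point on the knob's upright axis, 24 mm over the lid's top (119 mm above the worktop) inside the knob's wing. The wing is a bar 56 mm long, 14 mm thick, standing from 9 mm to 35 mm over the lid's top above the round skirt. x runs along the wing to its pointer end, which has a white line; at off the pointer shows to the grill's back, to a white bar mark on the lid.
- lock (a joint): Lid lock on the left of the lid: a steel carriage with a flat bolt 22 mm wide and 5 mm thick that slides forward along the lid: 0 = drawn back, 0.045 m = front end stop, bolt through the keeper eye. It stays where it is left (friction 2.5 N).
- lock_grip (a point): Middle of the lock's upright black grip, 120 mm above the worktop: a fin 14 mm thick in the sliding direction, 46 mm long across it, standing 9 to 37 mm over the lid's top. x points to the grill's back; it slides towards -x. Locked, it lies 100 mm ahead of and 100 mm left of the grill's origin; a steel strap, 11 mm over the lid, then lies 22 to 35 mm ahead of it.
- keeper (a point): Centre of the eye of the steel keeper, an upright bracket 52 mm wide on the front left of the base; the eye is 32 mm wide and the bolt goes through it. The keeper's top is 111 mm above the worktop. It stands 52 mm ahead of the locked grip.
- mug: Dark mug, 98 mm high, loose, standing left of the grill; a bystander. Origin under its middle.
- peanut_jar: Jar with a dark lid, 64 mm across, 99 mm high, loose, left of the grill; a bystander. Origin under its middle.

How it is judged:
By the outcome, as a careful person would: the job done as asked, in the order asked, and still so for the second after the job is handed in, with the robot touching nothing.
It also fails if it takes over 48 s, if anything falls off the work surface, if the arm or the gripper's body presses on something with over 40 N, if the wrist force passes 120 N, or if a joint passes its speed limit or range.

## Working session

There is one attempt and no reset: what is moved stays moved. The work goes in short steps, Python scripts to look and compute and a tool call to move; the robot and the scene stay as the last step left them, time stands still between calls to the robot, and variables do not carry over. Pictures are saved under pics/ and viewed, at most 10 in all, crops included, and the job is handed in when it is done.

Besides the shell and the picture viewer there is one more tool, called after "Request:" in YAML: its name, and indented under it one key for each argument. arm_command: Moves the arm, as the interface text tells. Scaled input: -1 to 1 covers 0.4 m each way for a shift and 180 degrees each way for a turn. Its arguments: {"type":"object","properties":{"series":{"type":"string"},"newtons":{"type":"number"}},"required":["series"]}

```bash
mkdir -p pics; ls; python3 - <<'E'
from workcell import manip, viewer
import cv2,numpy as np
np.set_printoptions(precision=4,suppress=True)
o=manip.get_obs();print({k:np.round(v,3) for k,v in o.items()})
for n in ("scene","top"):
    c=viewer.camera(n);cv2.imwrite(f"pics/{n}0.png",cv2.cvtColor(c["pixels"],cv2.COLOR_RGB2BGR));print(n,c["intrinsics"],c["extrinsics"],[k for k in c])
    np.savez(f"{n}.npz",K=c["intrinsics"],T=c["extrinsics"],p=c["pixels"])
E
```

```text
pics
{'clock': np.float64(0.0), 'joint_pos': array([-1.35 ,  0.333, -0.065,  1.461,  0.022,  1.35 , -0.089]), 'joint_velocities': array([ 0.   ,  0.   , -0.001,  0.001, -0.   ,  0.   ,  0.001]), 'tau': array([ -0.   , -62.544,   0.049, -39.161,   0.016,   0.01 ,  -0.   ]), 'position': array([0.151, 0.606, 0.25 ]), 'ee_rot': array([ 0.122,  0.993, -0.001, -0.   ]), 'ft_force': array([ 0.103, -0.229,  0.408]), 'torque': array([ 0.042, -0.003,  0.019]), 'grasp_force': np.float64(0.0), 'grip_width': np.float64(1.0)}
scene [[434.4876   0.     319.6648]
 [  0.     434.4876 197.4769]
 [  0.       0.       1.    ]] [[ 0.6895 -0.7243  0.0007 -0.2656]
 [ 0.3812  0.3638  0.8499 -0.3453]
 [-0.6159 -0.5857  0.5269 -0.4933]
 [ 0.      0.      0.      1.    ]] ['pixels', 'intrinsics', 'extrinsics']
top [[440.1743   0.     313.9416]
 [  0.     440.1743 202.    ]
 [  0.       0.       1.    ]] [[-0.0178 -0.9994  0.0287  0.1404]
 [ 0.9961 -0.0152  0.0873 -0.53  ]
 [-0.0868  0.0302  0.9958 -1.0734]
 [ 0.      0.      0.      1.    ]] ['pixels', 'intrinsics', 'extrinsics']
```

View pics/top0.png

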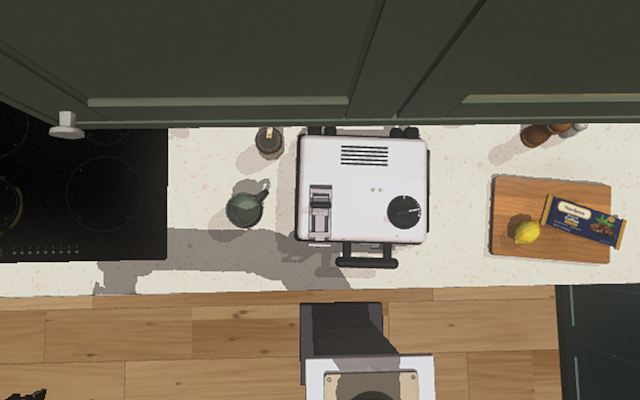

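View pics/scene0.png

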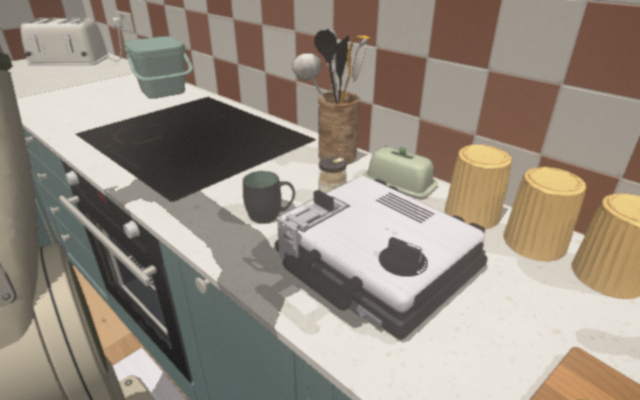

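The top view shows the grill lid (about 296–428, 135–243), the knob at about (405,212) with its white line pointing right, and the lock at about (320,210) with its grip near (320,190). The mug is at (243,210) and the jar at (268,140). The scene view shows the lid shut, with the mug and jar on the grill's left.

```bash
cat >h.py <<'E'
import numpy as np,cv2
def ray(K,T,px,z):
    R=T[:3,:3];t=T[:3,3];c=-R.T@t
    d=np.linalg.inv(K)@np.array([px[0],px[1],1.]);d=R.T@np.array([d[0],-d[1],-d[2]])
    return c+d*(z-c[2])/d[2]
def proj(K,T,P):
    q=T[:3,:3]@np.asarray(P,float)+T[:3,3];u=K@np.array([q[0],-q[1],-q[2]]);return u[:2]/u[2]
E
python3 - <<'E'
from h import *
np.set_printoptions(precision=4,suppress=True)
a=np.load("top.npz");K,T,p=a["K"],a["T"],a["p"]
s=np.load("scene.npz")
print("cams",-T[:3,:3].T@T[:3,3])
g=cv2.cvtColor(p,cv2.COLOR_RGB2HSV)
m=((g[...,2]>170)&(g[...,1]<22)).astype(np.uint8);m[:, :285]=0;m[:,440:]=0;m[:125]=0;m[250:]=0
m=cv2.morphologyEx(m,cv2.MORPH_OPEN,np.ones((5,5)))
n,l,st,ce=cv2.connectedComponentsWithStats(m);i=1+st[1:,4].argmax();print(st[i])
cs,_=cv2.findContours((l==i).astype(np.uint8),cv2.RETR_EXTERNAL,cv2.CHAIN_APPROX_NONE)
c=cv2.convexHull(max(cs,key=cv2.contourArea))[:,0]
W=np.array([ray(K,T,q,.095)[:2] for q in c]);r=cv2.minAreaRect(W.astype(np.float32)*1000);print("lid",r)
dk=((p.max(2)<70)).astype(np.uint8);dk[:140]=0;dk[236:]=0;dk[:,:300]=0;dk[:,424:]=0
n,l,st,ce=cv2.connectedComponentsWithStats(dk)
for j in range(1,n):
    if st[j,4]>15:print("dark",st[j],ce[j],ray(K,T,ce[j],.1),ray(K,T,ce[j],.13))
print("cab edge", [ray(K,T,(350,124),z) for z in (.3,.4,.5,.6)])
k=np.hstack([cv2.resize(x,(390,585),interpolation=cv2.INTER_CUBIC) for x in (p[172:250,296:348],p[172:250,376:428])])
cv2.imwrite("pics/crop1.png",k[...,::-1])
q=s["p"][170:290,260:440];cv2.imwrite("pics/crop2.png",cv2.resize(q,(800,533),interpolation=cv2.INTER_CUBIC)[...,::-1])
E
```

```text
cams [0.4372 0.1646 1.1111]
[ 299  137  141  113 9937]
lid ((547.4561767578125, 2.812957763671875), (326.9905090332031, 256.03936767578125), 86.95276641845703)
dark [355 147  26   1  26] [367.5 147. ] [0.6526 0.0063 0.1   ] [0.6462 0.011  0.13  ]
dark [349 151  27   1  27] [362. 151.] [0.6433 0.0195 0.1   ] [0.6372 0.0238 0.13  ]
dark [344 155  26   1  26] [356.5 155. ] [0.634  0.0326 0.1   ] [0.6281 0.0366 0.13  ]
dark [342 159  22   1  22] [352.5 159. ] [0.6246 0.0422 0.1   ] [0.6191 0.0459 0.13  ]
dark [367 160  20   1  20] [376.5 160. ] [ 0.6216 -0.0139  0.1   ] [ 0.6161 -0.0086  0.13  ]
dark [341 163  17   1  17] [349. 163.] [0.6153 0.0507 0.1   ] [0.61   0.0541 0.13  ]
dark [360 164  27   1  27] [373. 164.] [ 0.6122 -0.0054  0.1   ] [ 0.607  -0.0004  0.13  ]
dark [313 194  16   2  26] [320.2692 194.6154] [0.5423 0.1191 0.1   ] [0.5391 0.1204 0.13  ]
dark [388 196  32  33 756] [402.7103 212.1984] [ 0.4985 -0.0712  0.1   ] [ 0.4967 -0.0642  0.13  ]
dark [310 201  21   8 103] [320.3883 204.4175] [0.5195 0.1192 0.1   ] [0.5171 0.1206 0.13  ]
dark [312 216   3  16  20] [313.7 224.9] [0.4726 0.1355 0.1   ] [0.4715 0.1364 0.13  ]
cab edge [array([0.6544, 0.0695, 0.3   ]), array([0.6276, 0.0812, 0.4   ]), array([0.6008, 0.0929, 0.5   ]), array([0.5741, 0.1047, 0.6   ])]
```

View pics/crop1.png

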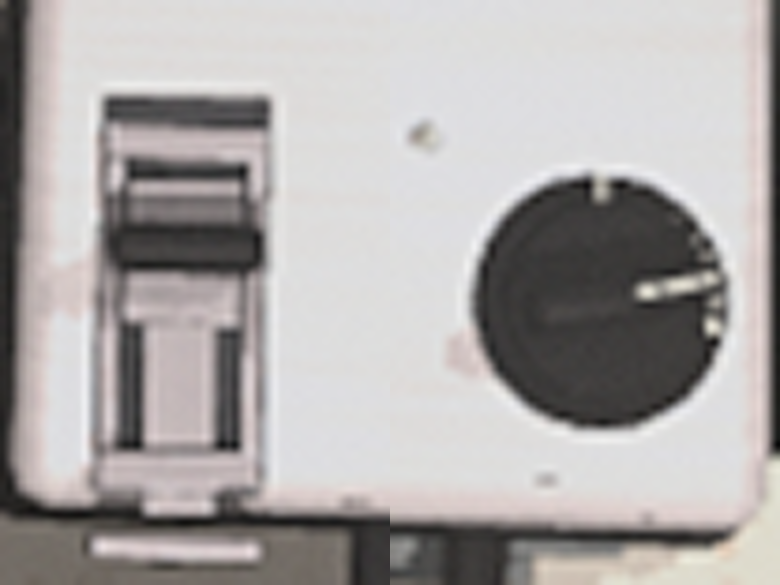

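View pics/crop2.png

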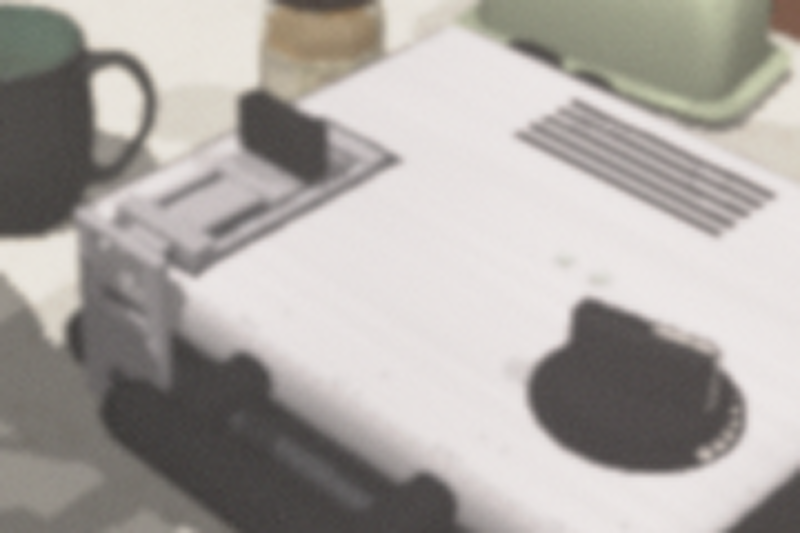

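The crops show the lock grip's dark top centred at about (321,205), the keeper top at (319.5,245), the knob dial centre at (404.3,212.3), and the white pointer line running about 9° above image-right.

```bash
python3 - <<'E'
from h import *
np.set_printoptions(precision=4,suppress=True)
a=np.load("top.npz");K,T=a["K"],a["T"];s=np.load("scene.npz");Ks,Ts=s["K"],s["T"]
L=lambda x,y:(296+(x+.5)/7.5-.5,172+(y+.5)/7.5-.5)
R=lambda x,y:(376+(x-390+.5)/7.5-.5,172+(y+.5)/7.5-.5)
S=lambda x,y:(260+(x+.5)/4.444-.5,170+(y+.5)/4.444-.5)
f=lambda q,z:ray(K,T,q,z)
yw=lambda d:np.degrees(np.arctan2(d[1],d[0]))
fin=f(L(187,247),.132);kp=f(L(176,548),.111);kn=f(R(601,302),.097)
print("fin",fin,"keeper",kp,"knob",kn,"yaw keeper-fin",yw(fin-kp),np.linalg.norm(fin-kp))
print("fin ends",f(L(113,247),.132),f(L(262,247),.132))
w=f(R(720,280),.13)-f(R(640,292),.13);print("pointer yaw",yw(w), "ends",f(R(720,280),.13),f(R(640,292),.13))
for x1,y1,x2,y2 in((102,95,95,490),(270,95,260,490)):print("rail",yw(f(L(x1,y1),.1)-f(L(x2,y2),.1)))
print("mark yaw",yw(f(R(601,188),.097)-kn),"dial diam",f(R(474,302),.097)-f(R(730,302),.097))
v=fin-kn;print("yaw knob-fin",yw(v)-yw((.015,.195)))
# scene view
for n,q,z in(("fin top",S(283,122),.132),("wing top ",S(648,325),.13),("wing far",S(592,300),.13),("wing near",S(708,350),.13),("dial",S(637,397),.097)):print("scene",n,ray(Ks,Ts,q,z))
E
```

```text
fin [0.5167 0.1204 0.132 ] keeper [0.4274 0.1245 0.111 ] knob [ 0.4995 -0.0742  0.097 ] yaw keeper-fin -2.6346661162501617 0.09188528212510179
fin ends [0.5171 0.1425 0.132 ] [0.5164 0.0981 0.132 ]
pointer yaw -82.43929545025752 ends [ 0.5035 -0.1026  0.13  ] [ 0.5003 -0.0783  0.13  ]
rail -1.9719720559778782
rail -2.6604619499028193
mark yaw -2.044531949500497 dial diam [0.0013 0.0798 0.    ]
yaw knob-fin -0.659403634358938
scene fin top [0.5094 0.1091 0.132 ]
scene wing top  [ 0.5013 -0.0769  0.13  ]
scene wing far [ 0.4996 -0.0539  0.13  ]
scene wing near [ 0.5038 -0.1002  0.13  ]
scene dial [ 0.5008 -0.0766  0.097 ]
```

```bash
cat >plan.py <<'E'
import sys
from h import *
from workcell import manip
def st():
    o=manip.get_obs();x,y,z,w=o["ee_rot"];R=np.array([2*(x*y-z*w),1-2*(x*x+z*z)])
    return o,np.degrees(np.arctan2(R[1],R[0]))
def plan(goal,phi1,n=10):
    o,phi=st();p=o["position"].copy();d=(np.array(goal)-p)/n;dp=(phi1-phi)/n;out=[]
    print("pos",p.round(4),"phi",round(phi,2),"q7",round(o["joint_pos"][6],2))
    for i in range(n):
        a=np.radians(phi+i*dp);l=np.array([-np.sin(a)*d[0]+np.cos(a)*d[1],np.cos(a)*d[0]+np.sin(a)*d[1],-d[2]])/.4
        out.append("0 %.4f %.4f %.4f %.4f"%(*l,-dp/180))
    print(";\n".join(out))
if __name__=="__main__":
    v=[float(x) for x in sys.argv[1:]];plan(v[:3],v[3],int(v[4]) if len(v)>4 else 10)
E
python3 plan.py .515 .120 .2 -2
```

```text
pos [0.1508 0.6062 0.2496] phi 76.03 q7 -0.09
0 -0.1177 -0.0960 0.0124 0.0434;
0 -0.1296 -0.0791 0.0124 0.0434;
0 -0.1392 -0.0608 0.0124 0.0434;
0 -0.1461 -0.0413 0.0124 0.0434;
0 -0.1504 -0.0211 0.0124 0.0434;
0 -0.1519 -0.0005 0.0124 0.0434;
0 -0.1505 0.0201 0.0124 0.0434;
0 -0.1464 0.0404 0.0124 0.0434;
0 -0.1396 0.0599 0.0124 0.0434;
0 -0.1301 0.0783 0.0124 0.0434
```

Request:
arm_command:
  series: "0 -0.118 -0.096 0.012 0.043;0 -0.13 -0.079 0.012 0.043;0 -0.139 -0.061 0.012 0.043;0 -0.146 -0.041 0.012 0.043;0 -0.15 -0.021 0.012 0.043;0 -0.152 0 0.012 0.043;0 -0.15 0.02 0.012 0.043;0 -0.146 0.04 0.012 0.043;0 -0.14 0.06 0.012 0.043;0 -0.13 0.078 0.012 0.043"
  newtons: 40

```text
clock: 1.35
position: [0.5181, 0.1209, 0.2021]
ee_rot: [0.717, 0.697, 0.0, -0.0]
ft_force: [1.4, 0.8, 0.5]
grip_width: 1.0
grasp_force: 0.0
```

Request:
arm_command:
  series: "0 0 0 0 0;0 0 0 0 0;0 0 0 0 0;0 0 0 0 0;0 0 0 0 0;0 0 0 0 0;0 0 0 0 0;0 0 0 0 0;0 0 0 0 0;0 0 0 0 0"

```text
clock: 2.6
position: [0.5174, 0.1225, 0.2023]
ee_rot: [0.716, 0.699, 0.0, -0.0]
ft_force: [0.3, -0.2, 0.0]
grip_width: 1.0
grasp_force: 0.0
```

```bash
python3 plan.py .515 .120 .128 -2; python3 - <<'E'
from h import *
from workcell import viewer
for n in("wrist","top"):
    c=viewer.camera(n);cv2.imwrite(f"pics/{n}1.png",c["pixels"][...,::-1]);np.savez(f"{n}1.npz",K=c["intrinsics"],T=c["extrinsics"],p=c["pixels"])
    print(n,proj(c["intrinsics"],c["extrinsics"],(.517,.12,.132)),proj(c["intrinsics"],c["extrinsics"],(.5,-.075,.13)))
E
```

```text
pos [0.5174 0.1225 0.2023] phi -1.37 q7 -0.27
0 -0.0006 -0.0006 0.0186 0.0003;
0 -0.0006 -0.0006 0.0186 0.0003;
0 -0.0006 -0.0006 0.0186 0.0003;
0 -0.0006 -0.0006 0.0186 0.0003;
0 -0.0006 -0.0006 0.0186 0.0003;
0 -0.0006 -0.0006 0.0186 0.0003;
0 -0.0007 -0.0006 0.0186 0.0003;
0 -0.0007 -0.0006 0.0186 0.0003;
0 -0.0007 -0.0006 0.0186 0.0003;
0 -0.0007 -0.0006 0.0186 0.0003
wrist [322.56268323 217.68694851] [310.20649728 397.72733239]
top [320.68640943 204.37632197] [407.4393096  210.65227027]
```

View pics/wrist1.png

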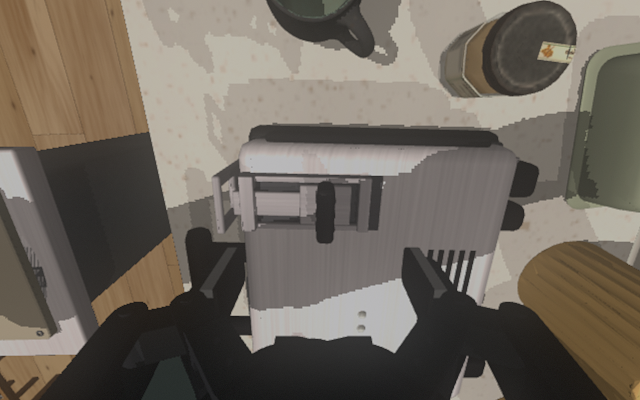

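The wrist view shows the lock grip at about (325,212), where it was predicted (323,218) and midway between the open fingers. The mug and jar are well clear. I'm descending.

Request:
arm_command:
  series: "0 0 0 0.025 0;0 0 0 0.025 0;0 0 0 0.025 0;0 0 0 0.025 0;0 0 0 0.025 0;0 0 0 0.025 0;0 0 0 0.02 0;0 0 0 0.015 0;0 0 0 0 0;0 0 0 0 0"
  newtons: 40

```text
clock: 3.95
position: [0.5175, 0.1226, 0.1286]
ee_rot: [0.716, 0.699, 0.0, 0.0]
ft_force: [0.1, -1.0, -0.0]
grip_width: 0.998
grasp_force: 0.0
```

Request:
arm_command:
  series: "1 0 0 0 0;1 0 0 0 0;1 0 0 0 0;1 0 0 0 0;1 0 0 0 0;1 0 0 0 0;1 0 0 0 0;1 0 0 0 0;1 0 0 0 0;1 0 0 0 0"
  newtons: 40

```text
clock: 5.2
position: [0.5175, 0.1226, 0.1285]
ee_rot: [0.716, 0.699, 0.0, 0.0]
ft_force: [0.6, 0.3, 5.2]
grip_width: 0.153
grasp_force: 43.0
```

Request:
arm_command:
  series: "1 0 -0.01 0 0;1 0 -0.012 0 0;1 0 -0.012 0 0;1 0 -0.012 0 0;1 0 -0.012 0 0;1 0 -0.012 0 0;1 0 -0.012 0 0;1 0 -0.01 0 0;1 0 0 0 0;1 0 0 0 0"

```text
clock: 6.45
position: [0.4806, 0.1243, 0.1285]
ee_rot: [0.715, 0.699, 0.001, -0.0]
ft_force: [3.0, 5.5, 4.5]
grip_width: 0.158
grasp_force: 43.1
```

Request:
arm_command:
  series: "1 0.001 -0.005 0 0;1 0.001 -0.005 0 0;1 0 -0.005 0 0;1 0 -0.004 0 0;1 0 -0.003 0 0;1 0 0 0 0;1 0 0 0 0;1 0 0 0 0;1 0 0 0 0;1 0 0 0 0"

```text
clock: 7.7
position: [0.4798, 0.1243, 0.1304]
ee_rot: [0.716, 0.698, 0.007, 0.006]
ft_force: [43.9, 3.6, -19.1]
grip_width: 0.153
grasp_force: 40.5
```

Request:
arm_command:
  series: "1 0 0.005 0 0;1 0 0.005 0 0;1 0 0.006 0 0;1 0 0 0 0;1 0 0 0 0;0 0 0 0 0;0 0 0 0 0;0 0 0 0 0;0 0 0 0 0;0 0 0 0 0"

```text
clock: 8.95
position: [0.4781, 0.1242, 0.1282]
ee_rot: [0.715, 0.699, -0.0, -0.0]
ft_force: [0.1, 0.1, 0.3]
grip_width: 1.003
grasp_force: 0.0
```

Request:
arm_command:
  series: "0 0 0 -0.02 0;0 0 0 -0.03 0;0 0 0 -0.04 0;0 0 0 -0.05 0;0 0 0 -0.05 0;0 0 0 -0.02 0;0 0 0 0 0;0 0 0 0 0;0 0 0 0 0;0 0 0 0 0"

```text
clock: 10.2
position: [0.478, 0.1242, 0.2119]
ee_rot: [0.716, 0.699, -0.0, -0.0]
ft_force: [1.1, -0.3, -0.1]
grip_width: 1.002
grasp_force: 0.0
```

```bash
python3 - <<'E'
from h import *
from workcell import viewer
c=viewer.camera("wrist");d=viewer.camera("scene")
a=cv2.resize(c["pixels"][100:300,180:420],(480,400),interpolation=cv2.INTER_CUBIC)
K,T=d["intrinsics"],d["extrinsics"]
b=cv2.resize(d["pixels"][160:260,260:340],(320,400),interpolation=cv2.INTER_CUBIC)
cv2.imwrite("pics/lock2.png",np.hstack([a,b])[...,::-1])
np.savez("w2.npz",K=c["intrinsics"],T=c["extrinsics"],p=c["pixels"])
E
python3 plan.py .500 -.075 .2 6
```

```text
pos [0.4781 0.1242 0.2121] phi -1.37 q7 -0.34
0 -0.0497 0.0067 0.0030 -0.0041;
0 -0.0497 0.0060 0.0030 -0.0041;
0 -0.0498 0.0054 0.0030 -0.0041;
0 -0.0499 0.0047 0.0030 -0.0041;
0 -0.0499 0.0041 0.0030 -0.0041;
0 -0.0500 0.0035 0.0030 -0.0041;
0 -0.0500 0.0028 0.0030 -0.0041;
0 -0.0501 0.0022 0.0030 -0.0041;
0 -0.0501 0.0015 0.0030 -0.0041;
0 -0.0501 0.0009 0.0030 -0.0041
```

View pics/lock2.png

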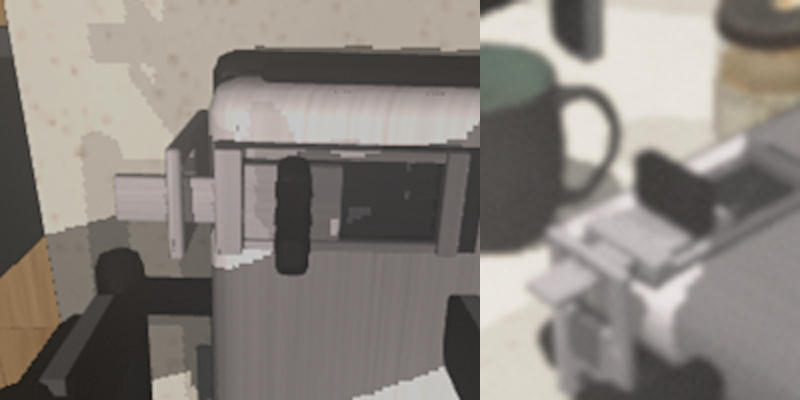

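The bolt passes through and out in front of the keeper. I'll check the grip–strap–keeper spacing while heading to the knob.

```bash
python3 - <<'E'
from h import *
a=np.load("w2.npz");K,T=a["K"],a["T"]
S=lambda x,y:(180+(x+.5)/2-.5,100+(y+.5)/2-.5)
print("finL,R",ray(K,T,S(277,265),.132),ray(K,T,S(307,265),.132))
print("strap",ray(K,T,S(217,200),.106),ray(K,T,S(243,200),.106))
print("keeper",ray(K,T,S(168,200),.111),ray(K,T,S(182,200),.111))
E
```

```text
finL,R [0.47367784 0.1046662  0.132     ] [0.48588255 0.10438018 0.132     ]
strap [0.44734977 0.12403275 0.106     ] [0.45880836 0.12376323 0.106     ]
keeper [0.42693928 0.12631486 0.111     ] [0.43297511 0.12617289 0.111     ]
```

Request:
arm_command:
  series: "0 -0.05 0.007 0.003 -0.004;0 -0.05 0.006 0.003 -0.004;0 -0.05 0.005 0.003 -0.004;0 -0.05 0.005 0.003 -0.004;0 -0.05 0.004 0.003 -0.004;0 -0.05 0.003 0.003 -0.004;0 -0.05 0.003 0.003 -0.004;0 -0.05 0.002 0.003 -0.004;0 -0.05 0.002 0.003 -0.004;0 -0.05 0.001 0.003 -0.004"

```text
clock: 11.55
position: [0.4999, -0.0759, 0.2002]
ee_rot: [0.67, 0.742, 0.0, -0.0]
ft_force: [-0.0, -0.2, 0.3]
grip_width: 1.001
grasp_force: 0.0
```

```bash
python3 - <<'E'
from h import *
from workcell import viewer
c=viewer.camera("wrist");K,T=c["intrinsics"],c["extrinsics"]
cv2.imwrite("pics/knob3.png",c["pixels"][...,::-1])
np.savez("w3.npz",K=c["intrinsics"],T=c["extrinsics"],p=c["pixels"])
print(proj(K,T,(.5,-.075,.13)))
E
python3 plan.py .500 -.075 .128 6
```

```text
[323.25903827 213.60836461]
pos [ 0.4998 -0.0787  0.2002] phi 5.74 q7 0.23
0 0.0009 0.0001 0.0180 -0.0001;
0 0.0009 0.0001 0.0180 -0.0001;
0 0.0009 0.0001 0.0180 -0.0001;
0 0.0009 0.0001 0.0180 -0.0001;
0 0.0009 0.0001 0.0180 -0.0001;
0 0.0009 0.0001 0.0180 -0.0001;
0 0.0009 0.0001 0.0180 -0.0001;
0 0.0009 0.0001 0.0180 -0.0001;
0 0.0009 0.0001 0.0180 -0.0001;
0 0.0009 0.0001 0.0180 -0.0001
```

View pics/knob3.png

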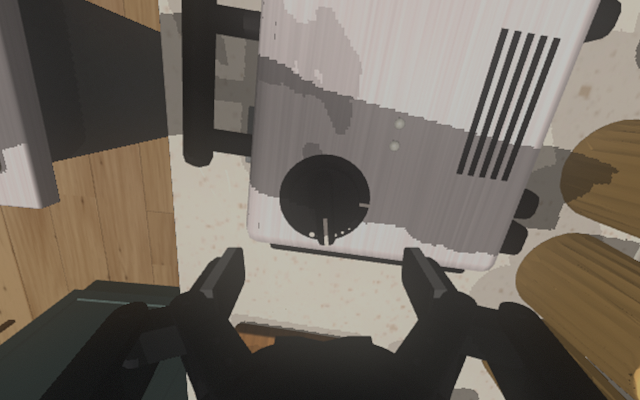

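The knob dial is centred at about (325,198), midway between the fingers. The pointer line at (325,231) runs along the image column, so the jaws sit square to the wing.

```bash
python3 - <<'E'
from h import *
a=np.load("w3.npz");K,T=a["K"],a["T"]
print("dial",ray(K,T,(325,198),.097),"wht",ray(K,T,(325,219),.13),ray(K,T,(327,244),.13))
print("mark",ray(K,T,(368,206),.097))
E
```

```text
dial [ 0.50144977 -0.0739597   0.097     ] wht [ 0.50177544 -0.07928163  0.13      ] [ 0.50558104 -0.10040883  0.13      ]
mark [ 0.53977996 -0.07750341  0.097     ]
```

Request:
arm_command:
  series: "0 0.002 0 0.022 0;0 0.002 0 0.022 0;0 0.002 0 0.022 0;0 0.002 0 0.022 0;0 0.001 0 0.022 0;0 0 0 0.022 0;0 0 0 0.022 0;0 0 0 0.021 0;0 0 0 0 0;0 0 0 0 0"

```text
clock: 12.85
position: [0.4997, -0.0717, 0.1305]
ee_rot: [0.67, 0.742, 0.0, 0.0]
ft_force: [0.2, 0.5, 0.3]
grip_width: 1.003
grasp_force: 0.0
```

Request:
arm_command:
  series: "0 -0.003 0.002 0 0;0 -0.004 0.002 0 0;0 0 0 0 0;1 0 0 0 0;1 0 0 0 0;1 0 0 0 0;1 0 0 0 0;1 0 0 0 0;1 0 0 0 0;1 0 0 0 0"
  newtons: 35

```text
clock: 14.1
position: [0.5011, -0.0742, 0.1304]
ee_rot: [0.67, 0.742, -0.0, -0.0]
ft_force: [-5.1, 1.1, 5.8]
grip_width: 0.149
grasp_force: 38.5
```

Request:
arm_command:
  series: "1 0 0 0 -0.02;1 0 0 0 -0.044;1 0 0 0 -0.044;1 0 0 0 -0.044;1 0 0 0 -0.044;1 0 0 0 -0.044;1 0 0 0 -0.044;1 0 0 0 -0.044;1 0 0 0 -0.044;1 0 0 0 -0.03"

```text
clock: 15.35
position: [0.5003, -0.0749, 0.1303]
ee_rot: [0.101, 0.995, -0.0, -0.001]
ft_force: [-8.3, -0.6, 9.1]
grip_width: 0.151
grasp_force: 38.9
```

```bash
python3 -c "
from plan import *
o,p=st();print(o['position'],p,o['ft_force'],o['torque'],o['joint_pos'][6],o['clock'],o['grip_width'])"
```

```text
[ 0.50030417 -0.07489677  0.13030896] 78.3546412429051 [-8.34494025 -0.55955937  9.05281128] [-0.27504696  1.86947464 -0.09241774] 1.5149615574732016 15.35 0.15139611029316177
```

Request:
arm_command:
  series: "1 0 0 0 -0.015;1 0 0 0 -0.015;1 0 0 0 -0.015;1 0 0 0 -0.01;1 0 0 0 -0.01;1 0 0 0 -0.01;1 0 0 0 0;1 0 0 0 0;1 0 0 0 0;1 0 0 0 0"

```text
clock: 16.6
position: [0.5008, -0.0751, 0.1304]
ee_rot: [-0.014, 1.0, 0.0, -0.0]
ft_force: [-5.8, -1.6, 6.3]
grip_width: 0.151
grasp_force: 54.4
```

```bash
python3 -c "
from plan import *
o,p=st();print(o['position'],p,o['ft_force'],o['torque'],o['joint_pos'][6],o['clock'],o['grip_width'])"
```

```text
[ 0.50084844 -0.07508175  0.13044172] 91.5567810077635 [-5.77644056 -1.62485787  6.30643131] [-0.29533922  1.14338516 -0.78372447] 1.7409230491710306 16.6 0.15097065397721904
```

The torque rose to 0.78 N m, so the knob is at its hard stop. I'm releasing and lifting.

Request:
arm_command:
  series: "0 0 0 0 0;0 0 0 0 0;0 0 0 0 0;0 0 0 0 0;0 0 0 0 0;0 0 0 0 0;0 0 0 -0.03 0;0 0 0 -0.05 0;0 0 0 -0.07 0;0 0 0 -0.07 0"

```text
clock: 17.85
position: [0.5014, -0.0744, 0.22]
ee_rot: [-0.015, 1.0, 0.0, 0.0]
ft_force: [0.5, -0.6, -0.4]
grip_width: 1.003
grasp_force: 0.0
```

Request:
arm_command:
  series: "0 0 -0.05 -0.03 0;0 0 -0.1 0 0;0 0 -0.1 0 0;0 0 -0.1 0 0;0 0 -0.1 0 0;0 0 0 0 0;0 0 0 0 0;0 0 0 0 0;0 0 0 0 0;0 0 0 0 0"

```text
clock: 19.1
position: [0.5068, -0.2537, 0.2304]
ee_rot: [-0.015, 1.0, 0.0, 0.0]
ft_force: [1.0, -0.3, 0.4]
grip_width: 1.002
grasp_force: 0.0
```

```bash
python3 - <<'E'
from h import *
from workcell import viewer,manip
c=viewer.camera("top");d=viewer.camera("scene")
print(manip.get_obs()["position"],manip.get_obs()["clock"])
a=cv2.resize(c["pixels"][125:250,225:440],(800,465),interpolation=cv2.INTER_CUBIC)
cv2.imwrite("pics/end.png",a[...,::-1])
cv2.imwrite("pics/end2.png",cv2.resize(d["pixels"][150:330,220:500],(800,514),interpolation=cv2.INTER_CUBIC)[...,::-1])
E
```

```text
[ 0.50676461 -0.25397587  0.23029819] 19.2
```

View pics/end.png

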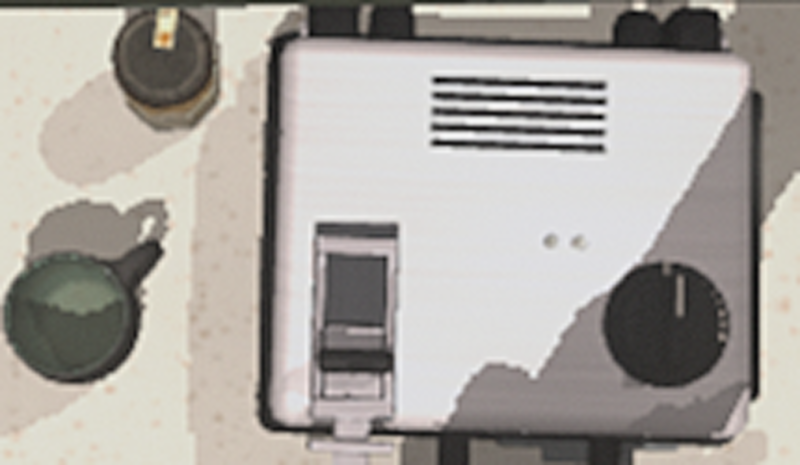

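View pics/end2.png

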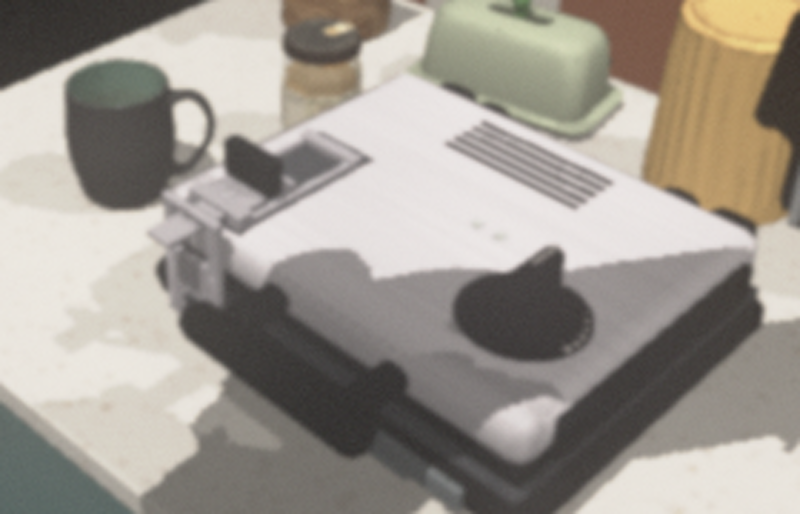

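The top view shows the pointer at (681,295) aimed at the off mark, and the lock grip at (356,360) with the bolt through the keeper. The scene view shows the lid shut and the mug and jar still standing where they were.

```bash
python3 - <<'E'
from h import *
a=np.load("top.npz");K,T=a["K"],a["T"]
S=lambda x,y:(225+(x+.5)/3.721-.5,125+(y+.5)/3.72-.5)
f=ray(K,T,S(356,360),.132);k=ray(K,T,S(350,444),.111);print(f,k,f-k)
p=ray(K,T,S(680,277),.13)-ray(K,T,S(681,315),.13);print(np.degrees(np.arctan2(p[1],p[0])))
from workcell import manip
print(manip.hand_in())
E
```

```text
[0.47897803 0.12157095 0.132     ] [0.42883515 0.12527263 0.111     ] [ 0.05014288 -0.00370168  0.021     ]
-0.576410852835676
the job is handed in; nothing more can be done
None
```

The job is handed in: the thermostat knob is at its off stop, the lock bolt is at its end stop through the keeper eye, the lid is shut, and the mug and jar were not touched (about 19 s of the 48 s used; I have no verdict from the judge).

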